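# Shake the cage caps out of the dial-lid jar

### The arm

A 6-joint arm with a two-finger parallel gripper is mounted at the origin on the work surface. World frame = base frame: x ahead of the robot, y to its left, z up, the work surface at z = 0. Lengths are in m, angles in rad, forces in N, time in s.
With the tool pointing down it reaches from about 0.425 to 0.95 m from the base axis. Payload 3.5 kg.
Tool frame: the origin (TCP) lies on the centre line of the jaws, within the pads' length; the fingertips stand 25 mm ahead of it and the grasp point (between the pads) lies 6 mm ahead of it (ctrl.finger_overhang is the distance from the TCP to the fingertips, in m); z points along the fingers, y is the line along which they close (so a half turn about z gives the same grasp; the last joint's range is limited). The gripper opens to 85 mm and grips with 20 to 120 N. Pads are 22 mm wide; open, the fingers measure 114 mm over their backs; the gripper's body (76 mm by 85 mm) begins 54 mm behind the grasp point. The pads swing forward as they close: fully open they stand 13 mm farther back than shut.
Start: joints at [1.083, 0.286, 1.577, -0, 1.279, -0.15], TCP at [0.224, 0.637, 0.256] pointing down, gripper open.
Joint ranges: [-2.77, 2.77], [-0.9, 2.22], [0.21, 2.48], [-1.53, 4.67], [0.24, 2.81], [-2.84, 2.84]. Speed limits (rad/s): [2.79, 2.79, 3.14, 3.14, 3.14, 3.14].

### API

Orientations are given as a unit quaternion [x, y, z, w].
In Python, from plant import get_state, imaging, job, ctrl gives the robot as it stands.
- The arm moves only by the tool jog_arm, never from a script. Its argument "increments" is a list of rows, each an object of numbers: "dx", "dy", "dz": the shift along the world's x, y, z each as a share of 12 cm, from -1 to 1; "ax", "ay", "az": the turn, a rotation vector about the world's x, y, z each as a share of pi/2 rad, from -1 to 1; "gripper": the gripper command: -1 is shut, 1 is fully open, values between are in proportion. A call has 1 to 10 rows; each row is the pose to reach, as a shift and turn from the pose commanded when the call began; what a row does not reach only later rows make up. A row lasts 1/10 s, in which the tool goes at most 50 mm and 8.59 degrees, less where a joint would pass 70% of its speed; a pose out of reach is approached as far as the arm can. A call with a number of a shift or a turn outside -1 to 1 is refused whole. A call with a gripper value outside its range is refused whole. The fingers move at their own pace and stop on an object; "force" is the grip in N (left out, the last holds). Time passes only in rows, so rows that repeat a pose let the fingers close. It gives the time, the measured TCP pose, the force, the opening and the grip force at its end, in the units of the state.
- get_state(): the state, without advancing time (a new reading comes with each control period).
- imaging.read_camera(name): name is "side" or "top"; returns a dict with "frame" (400x640x3 uint8, blue, green, red), "depth" (400x640 float32, m along the optical axis (not along the pixel's ray), 0 where there is no reading), "camera_matrix" (3x3 intrinsics, pixels), "extrinsics" (4x4, takes a point from camera to world coordinates). Camera axes: x right, y up, looking along -z (the intrinsics and any distortion apply to the point x, -y, -z); pixel columns grow to the right and rows downward; lengths in m; the calibration is good to about 2 mm. A picture is of the moment at which its call begins.
- job.sign_off(): hands the job in; it is judged then, once.
The state is a dict: "time": time; "qpos": joint angles; "dq": joint speeds; "joint_efforts": joint torques, N m; "eef_pos": TCP position; "tcp_rot": TCP orientation; "contact_force": force on the tool from outside, world axes, zero at the start; "wrist_torque": the same for the moment, N m; "opening": opening from 0.0 (shut) to 1.0 (fully open); "finger_force": force on a finger pad.
Only numpy, scipy, OpenCV 4.12 (cv2) and the standard library are available. Lean on these libraries where they do the work, as an engineer would, in place of code of your own. Each camera call takes 0.05 s, during which the arm holds its last target. There are 200 camera calls.

### The job

With the clear jar still upright, turn its yellow dial lid by the blue fin until the largest opening is fully over the outlet. Then swing the jar over by its red crank so that all six yellow caps drop into the blue tray, and let go; the jar may stay tipped. Leave the tray where it stands and do not disturb the cages, honey jar and hive tool around it.

Things in the scene. Friction and masses are not known exactly. Their poses are not given: they have to be found in the camera images.
- stand: Fixed stand of the tipping dispenser: wooden base and two aluminium posts 153 mm high whose arms carry a clear jar between them. Origin on the table straight under the middle of the jar's axle (the posts stand 47 mm behind it); +x is the side the jar pours to (where the blue tray is), z up.
- jar (a joint): Tipping angle of the clear jar (100 mm across, 104 mm from bottom to dial top) about a level axle along the stand's y, 140 mm above the stand's origin. 0 = upright on its back stop; grows as the mouth swings over to the stand's +x; front stop 2.45, mouth steeply down over the tray. Stiff (0.35 N m, some 5 N at the crank): stays where left. Caps slide out from about 2 on.
- crank_grip (a point): Middle of the red crank handle: a round level bar, 16 mm thick, parallel to the stand's y, 125 mm to the stand's -y side; it runs 38 mm inward to the crank arm, 30 mm outward to its free end. It is fixed to the jar, 75 mm from the axle; its direction from the axle is (joint jar - 1.0) from straight up towards the stand's +x: back and up at first, then over the top.
- dial (a joint): Turn of the yellow dial on the jar's lid, counterclockwise from above, 0 to a stop at 3.0; stays where left (0.045 N m, some 1.5 N at the fin). The black lid under it has one outlet, a third of the disc, towards the stand's +x. From 0 to 0.9 only small holes or none lie over the outlet and no cap can pass; at 2.95 the largest opening, a third cut out of the dial, lies exactly over it.
- dial_center (a point): Centre of the dial's flat top face, 212 mm above the table when the jar is upright; the dial is 100 mm across and turns about the jar's axis through here. Fixed to the jar.
- fin (a point): Middle of the blue upright fin on the dial, opposite the largest opening: 34 mm long radially (13 to 47 mm from the centre), 9 mm thick, 28 mm high. This point is 30 mm from the dial's axis, 14 mm above its top face. Jar upright: the direction from the dial's centre to the fin is (joint dial + 0.192) counterclockwise from the stand's +x; at the largest opening it points to -x.
- tray: Loose blue open tray, 170 (x) by 200 (y) by 36 mm high, 4 mm walls, in front of the stand under the jar's pouring side. Origin centre of its underside.
- cap1: Yellow plastic cage cap, 25 mm across and 14 mm high, one of six that start inside the clear jar. Origin centre of its wide face.
- cap2: Yellow plastic cage cap, 25 mm across and 14 mm high, one of six that start inside the clear jar. Origin centre of its wide face.
- cap3: Yellow plastic cage cap, 25 mm across and 14 mm high, one of six that start inside the clear jar. Origin centre of its wide face.
- cap4: Yellow plastic cage cap, 25 mm across and 14 mm high, one of six that start inside the clear jar. Origin centre of its wide face.
- cap5: Yellow plastic cage cap, 25 mm across and 14 mm high, one of six that start inside the clear jar. Origin centre of its wide face.
- cap6: Yellow plastic cage cap, 25 mm across and 14 mm high, one of six that start inside the clear jar. Origin centre of its wide face.
- cage1: Bystander, to be left alone: queen-bee cage standing upright, white tube 24 mm across with a yellow cap, 73 mm high, origin centre of its foot.
- cage2: Bystander, to be left alone: queen-bee cage standing upright, white tube 24 mm across with a yellow cap, 73 mm high, origin centre of its foot.
- cage3: Bystander, to be left alone: queen-bee cage standing upright, white tube 24 mm across with a yellow cap, 73 mm high, origin centre of its foot.
- hive_tool: Bystander, to be left alone: flat hive tool, 195 mm long, red and steel, 5 mm thick, lying along its x; origin under its red grip.
- honey_jar: Bystander, to be left alone: honey jar, 72 mm across, 100 mm high, origin centre of its foot.

How it is judged:
By the outcome, as a careful person would: the job done as asked, in the order asked, and still so for the second after the job is handed in, with the robot touching nothing.
It also fails if it takes over 67 s, if anything falls off the work surface, if the arm or the gripper's body presses on something with over 40 N, if the wrist force passes 120 N, or if a joint passes its speed limit or range.

## Working session

There is one attempt and no reset: what is moved stays moved. The work goes in short steps, Python scripts to look and compute and a tool call to move; the robot and the scene stay as the last step left them, time stands still between calls to the robot, and variables do not carry over. Pictures are saved under pics/ and viewed, at most 10 in all, crops included, and the job is handed in when it is done.

Besides the shell and the picture viewer there is one more tool, called after "Request:" by a JSON object that holds its "op" and its "data". jog_arm: Moves the arm, as the interface text tells. Shift numbers are shares of 12 cm and turn numbers shares of pi/2 rad, none past 1 either way. Its arguments: {"type":"object","properties":{"increments":{"type":"array"},"force":{"type":"number"}},"required":["increments"]}

```bash
mkdir -p pics
cat > h.py <<'E'
import numpy as np,cv2
from plant import get_state,imaging,job,ctrl
def cam(n):
    d=imaging.read_camera(n); D=d["depth"]; K=d["camera_matrix"]; E=d["extrinsics"]
    v,u=np.mgrid[:400,:640]
    P=np.stack([(u-K[0,2])/K[0,0]*D,-(v-K[1,2])/K[1,1]*D,-D],-1)
    W=P@E[:3,:3].T+E[:3,3]; W[D==0]=np.nan
    return d["frame"],W,d
E
python3 - <<'E'
from h import *
for n in("top","side"):
    f,W,d=cam(n); cv2.imwrite(f"pics/{n}0.png",f); np.save(f"{n}0.npy",W); print(n,d["extrinsics"].round(3).tolist(),d["camera_matrix"].round(1).tolist(),[k for k in d])
s=get_state();print(s["time"],s["tcp_rot"],s["opening"],ctrl.finger_overhang)
E
```

```text
top [[0.011, 0.974, -0.227, 0.403], [-1.0, 0.012, 0.003, 0.081], [0.006, 0.227, 0.974, 1.078], [0.0, 0.0, 0.0, 1.0]] [[363.9, 0.0, 318.8], [0.0, 363.9, 202.2], [0.0, 0.0, 1.0]] ['frame', 'depth', 'camera_matrix', 'extrinsics']
side [[0.858, 0.39, -0.334, 0.247], [-0.513, 0.659, -0.55, -0.484], [0.006, 0.643, 0.766, 0.961], [0.0, 0.0, 0.0, 1.0]] [[501.6, 0.0, 313.1], [0.0, 501.6, 193.5], [0.0, 0.0, 1.0]] ['frame', 'depth', 'camera_matrix', 'extrinsics']
0.1 [ 1.68092052e-01  9.85770724e-01 -1.01548859e-03 -3.31312272e-04] 1.0005671374668814 0.025
```

View pics/top0.png

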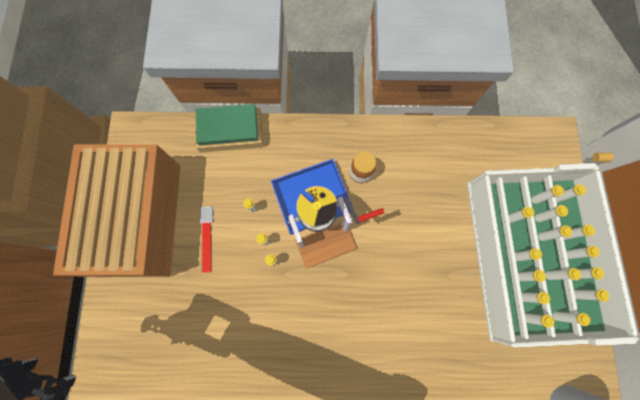

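View pics/side0.png

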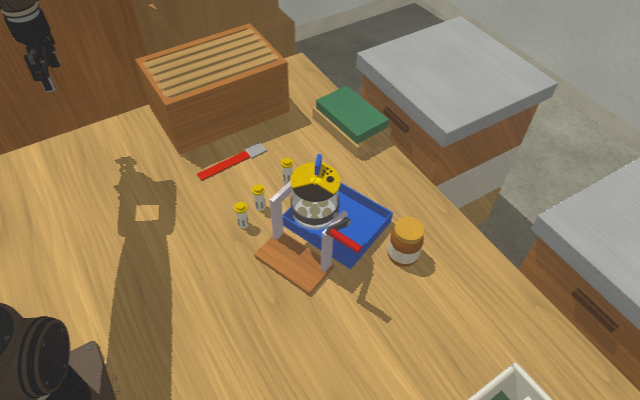

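The top view shows the stand at about (320,215), with the dial around (317,205), the red crank at (371,215) and the tray at (312,193). The honey jar is at (363,165), and the cages are at (249,204), (263,239) and (271,260). The side view shows the blue fin at (318,163) and the crank at (344,238).

Run:
```python
import numpy as np,cv2
def seg(n):
    f=cv2.imread(f"pics/{n}0.png");W=np.load(f"{n}0.npy");h=cv2.cvtColor(f,cv2.COLOR_BGR2HSV).astype(int);return h[...,0],h[...,1],h[...,2],W
for n in("top","side"):
    H,S,V,W=seg(n);z=W[...,2];x=W[...,0];y=W[...,1]
    near=(x>.3)&(x<.85)&(abs(y-.08)<.25)
    yl=(H>20)&(H<35)&(S>150)&(V>100)&near&(z>.2)&(z<.222)
    p=W[yl]; print(n,"dial n",len(p),"z",np.median(p[:,2]),"minmax",p.min(0).round(3),p.max(0).round(3))
    c,r=cv2.minEnclosingCircle(p[:,:2].astype(np.float32));print(" circle",np.round(c,4),r)
    bl=(H>100)&(H<130)&(S>120)&near
    q=W[bl&(z>.215)];print(" fin",len(q),np.median(q,0).round(4) if len(q) else 0, q.min(0).round(3),q.max(0).round(3))
    t=W[bl&(z>.028)&(z<.042)]; print(" tray rim",len(t),cv2.minAreaRect(t[:,:2].astype(np.float32)))
    rd=((H<6)|(H>174))&(S>170)&near&(z>.1);q=W[rd];print(" crank",len(q),q.mean(0).round(4),q.min(0).round(3),q.max(0).round(3))
    u,s,v=np.linalg.svd(q-q.mean(0));t=(q-q.mean(0))@v[0];print("  dir",v[0].round(3),t.min(),t.max())
    wd=near&(z>.005)&(z<.03)&(H<20)&(x<.45);
    for m,zz in((( H>20)&(H<35)&(S>150),.073),):
        k=near&m&(z>.06)&(z<.08);nn,l,st,ce=cv2.connectedComponentsWithStats(k.astype(np.uint8))
        for i in range(1,nn):
            if st[i,4]>8: print(" cage",W[l==i].mean(0).round(3))
    k=near&(z>.09)&(z<.108)&(H>8)&(H<25)&(y<.03)&(x>.4);print(" honey",W[k].mean(0).round(3),k.sum())
```

```text
top dial n 738 z 0.21149821867671792 minmax [0.548 0.038 0.202] [0.644 0.129 0.216]
 circle [0.5954 0.0836] 0.04895206168293953
 fin 50 [0.6151 0.1059 0.2394] [0.601 0.092 0.236] [0.628 0.12  0.244]
 tray rim 176 ((0.6669331192970276, 0.09854599833488464), (0.1679886430501938, 0.19710154831409454), 21.28343963623047)
 crank 131 [ 0.5794 -0.0508  0.1871] [ 0.564 -0.083  0.183] [ 0.595 -0.023  0.191]
  dir [-0.362  0.932  0.007] -0.03341923730903447 0.030714798213536086
 cage [0.632 0.278 0.069]
 cage [0.533 0.236 0.069]
 cage [0.474 0.209 0.069]
 honey [ 0.747 -0.049  0.099] 381
side dial n 940 z 0.21091757503171732 minmax [0.547 0.034 0.205] [0.647 0.133 0.215]
 circle [0.5964 0.083 ] 0.05093616992235184
 fin 84 [0.6096 0.0964 0.2376] [0.601 0.089 0.218] [0.628 0.119 0.243]
 tray rim 491 ((0.6679205298423767, 0.09816241264343262), (0.17310594022274017, 0.2001347839832306), 20.87184715270996)
 crank 256 [ 0.5779 -0.055   0.1853] [ 0.563 -0.087  0.175] [ 0.595 -0.021  0.192]
  dir [ 0.357 -0.934 -0.002] -0.03594253057674285 0.03352286747535998
 cage [0.631 0.275 0.068]
 cage [0.532 0.233 0.069]
 cage [0.474 0.206 0.069]
 honey [ 0.748 -0.054  0.098] 613
```

Request:
{"op": "jog_arm", "data": {"increments": [{"dx": 0.2,"dy": -0.3,"dz": 0.1,"az": -0.08,"gripper": -0.45},{"dx": 0.4,"dy": -0.6,"dz": 0.2,"az": -0.16,"gripper": -0.45},{"dx": 0.65,"dy": -0.9,"dz": 0.3,"az": -0.25,"gripper": -0.45},{"dx": 0.65,"dy": -0.9,"dz": 0.3,"az": -0.25,"gripper": -0.45}]}}

```text
$.increments[0]: bad value
```

Request:
{"op": "jog_arm", "data": {"increments": [{"dx": 0.2,"dy": -0.3,"dz": 0.1,"ax": 0,"ay": 0,"az": -0.08,"gripper": -0.45},{"dx": 0.4,"dy": -0.6,"dz": 0.2,"ax": 0,"ay": 0,"az": -0.16,"gripper": -0.45},{"dx": 0.65,"dy": -0.9,"dz": 0.3,"ax": 0,"ay": 0,"az": -0.25,"gripper": -0.45},{"dx": 0.65,"dy": -0.9,"dz": 0.3,"ax": 0,"ay": 0,"az": -0.25,"gripper": -0.45}]}}

```text
time: 0.5
eef_pos: [0.305, 0.5261, 0.2942]
tcp_rot: [0.36, 0.933, 0.001, 0.001]
contact_force: [-0.1, 0.3, 0.4]
opening: 0.33
finger_force: 0.0
```

Request:
{"op": "jog_arm", "data": {"increments": [{"dx": 0.2,"dy": -0.3,"dz": 0.1,"ax": 0,"ay": 0,"az": -0.08,"gripper": -0.45},{"dx": 0.4,"dy": -0.6,"dz": 0.1,"ax": 0,"ay": 0,"az": -0.16,"gripper": -0.45},{"dx": 0.65,"dy": -0.88,"dz": 0.1,"ax": 0,"ay": 0,"az": -0.245,"gripper": -0.45}]}}

```text
time: 0.8
eef_pos: [0.3795, 0.4224, 0.3042]
tcp_rot: [0.531, 0.848, 0.0, -0.0]
contact_force: [1.3, 0.8, -0.6]
opening: 0.277
finger_force: 0.0
```

Request:
{"op": "jog_arm", "data": {"increments": [{"dx": 0.2,"dy": -0.3,"dz": 0,"ax": 0,"ay": 0,"az": -0.08,"gripper": -0.45},{"dx": 0.4,"dy": -0.6,"dz": 0,"ax": 0,"ay": 0,"az": -0.16,"gripper": -0.45},{"dx": 0.65,"dy": -0.88,"dz": 0,"ax": 0,"ay": 0,"az": -0.245,"gripper": -0.45}]}}

```text
time: 1.1
eef_pos: [0.4576, 0.3165, 0.3037]
tcp_rot: [0.683, 0.73, -0.0, -0.0]
contact_force: [0.3, 0.1, 0.2]
opening: 0.278
finger_force: 0.0
```

Request:
{"op": "jog_arm", "data": {"increments": [{"dx": 0.2,"dy": -0.3,"dz": 0,"ax": 0,"ay": 0,"az": -0.08,"gripper": -0.45},{"dx": 0.4,"dy": -0.6,"dz": 0,"ax": 0,"ay": 0,"az": -0.16,"gripper": -0.45},{"dx": 0.65,"dy": -0.88,"dz": 0,"ax": 0,"ay": 0,"az": -0.245,"gripper": -0.45}]}}

```text
time: 1.4
eef_pos: [0.5358, 0.2109, 0.3037]
tcp_rot: [0.81, 0.586, -0.0, -0.0]
contact_force: [1.0, 1.2, -0.0]
opening: 0.275
finger_force: 0.0
```

Request:
{"op": "jog_arm", "data": {"increments": [{"dx": 0.2,"dy": -0.3,"dz": 0,"ax": 0,"ay": 0,"az": -0.08,"gripper": -0.45},{"dx": 0.4,"dy": -0.6,"dz": 0,"ax": 0,"ay": 0,"az": -0.16,"gripper": -0.45},{"dx": 0.65,"dy": -0.88,"dz": 0,"ax": 0,"ay": 0,"az": -0.245,"gripper": -0.45},{"dx": 0.65,"dy": -0.88,"dz": 0,"ax": 0,"ay": 0,"az": -0.245,"gripper": -0.45},{"dx": 0.65,"dy": -0.88,"dz": 0,"ax": 0,"ay": 0,"az": -0.245,"gripper": -0.45}]}}

```text
time: 1.9
eef_pos: [0.6137, 0.106, 0.3031]
tcp_rot: [0.907, 0.422, -0.001, -0.001]
contact_force: [-0.4, 0.4, -0.0]
opening: 0.276
finger_force: 0.0
```

Request:
{"op": "jog_arm", "data": {"increments": [{"dx": 0,"dy": 0,"dz": -0.15,"ax": 0,"ay": 0,"az": 0,"gripper": -0.45},{"dx": 0,"dy": 0,"dz": -0.25,"ax": 0,"ay": 0,"az": 0,"gripper": -0.45},{"dx": 0,"dy": 0,"dz": -0.35,"ax": 0,"ay": 0,"az": 0,"gripper": -0.45},{"dx": 0.01,"dy": 0,"dz": -0.42,"ax": 0,"ay": 0,"az": 0,"gripper": -0.45},{"dx": 0.01,"dy": 0,"dz": -0.48,"ax": 0,"ay": 0,"az": 0,"gripper": -0.45},{"dx": 0.01,"dy": 0,"dz": -0.48,"ax": 0,"ay": 0,"az": 0,"gripper": -0.45}]}}

```text
time: 2.5
eef_pos: [0.6143, 0.1067, 0.2453]
tcp_rot: [0.906, 0.422, -0.001, -0.0]
contact_force: [-0.6, 0.3, 0.1]
opening: 0.275
finger_force: 0.0
```

Run:
```python
from h import *
f,W,d=cam("side"); cv2.imwrite("pics/s1.png",cv2.resize(f[90:250,230:430],None,fx=3.5,fy=3.5))
c=np.array([.596,.0833]);p0=get_state()["eef_pos"];print(p0,get_state()["contact_force"])
a0=np.radians(50.1)
for k in range(0,160,15):
    a=a0+np.radians(k);print(k,((c+.03*np.array([np.cos(a),np.sin(a)])-p0[:2])/.12).round(3))
```

```text
[0.61464679 0.10660352 0.24622355] [ 0.79981051 -0.30905532 -0.61465302]
0 [ 0.005 -0.002]
15 [-0.05   0.033]
30 [-0.112  0.052]
45 [-0.178  0.055]
60 [-0.241  0.041]
75 [-0.299  0.01 ]
90 [-0.347 -0.034]
105 [-0.382 -0.089]
120 [-0.402 -0.151]
135 [-0.404 -0.216]
150 [-0.39 -0.28]
```

View pics/s1.png

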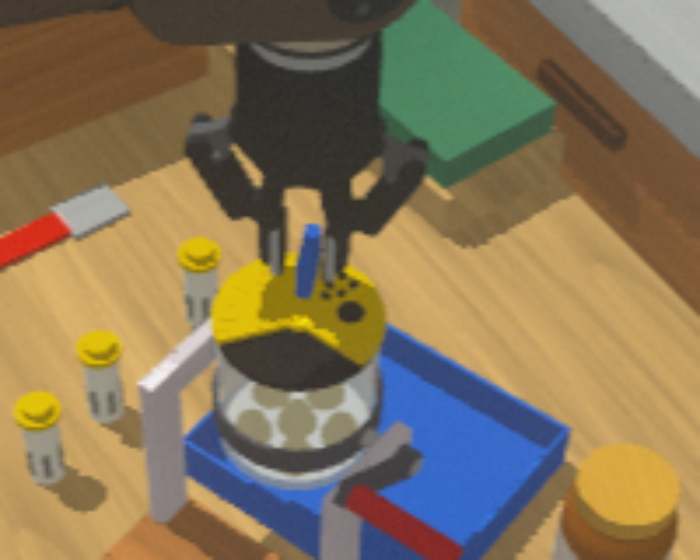

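The fin (310,260 in the crop) stands between the two fingers at (275,250) and (332,255). I'll turn the dial along the arc now.

Request:
{"op": "jog_arm", "data": {"increments": [{"dx": -0.02,"dy": 0.018,"dz": 0,"ax": 0,"ay": 0,"az": 0.083,"gripper": -0.45},{"dx": -0.05,"dy": 0.033,"dz": 0,"ax": 0,"ay": 0,"az": 0.167,"gripper": -0.45},{"dx": -0.08,"dy": 0.044,"dz": 0,"ax": 0,"ay": 0,"az": 0.25,"gripper": -0.45},{"dx": -0.112,"dy": 0.052,"dz": 0,"ax": 0,"ay": 0,"az": 0.333,"gripper": -0.45},{"dx": -0.145,"dy": 0.055,"dz": 0,"ax": 0,"ay": 0,"az": 0.417,"gripper": -0.45},{"dx": -0.178,"dy": 0.055,"dz": 0,"ax": 0,"ay": 0,"az": 0.5,"gripper": -0.45},{"dx": -0.21,"dy": 0.05,"dz": 0,"ax": 0,"ay": 0,"az": 0.583,"gripper": -0.45},{"dx": -0.241,"dy": 0.041,"dz": 0,"ax": 0,"ay": 0,"az": 0.667,"gripper": -0.45},{"dx": -0.271,"dy": 0.027,"dz": 0,"ax": 0,"ay": 0,"az": 0.75,"gripper": -0.45},{"dx": -0.299,"dy": 0.01,"dz": 0,"ax": 0,"ay": 0,"az": 0.833,"gripper": -0.45}]}}

```text
time: 3.55
eef_pos: [0.5796, 0.108, 0.2478]
tcp_rot: [0.46, 0.888, 0.001, 0.001]
contact_force: [1.4, 1.7, -1.2]
opening: 0.277
finger_force: 0.7
```

Request:
{"op": "jog_arm", "data": {"increments": [{"dx": -0.025,"dy": -0.021,"dz": 0,"ax": 0,"ay": 0,"az": 0.083,"gripper": -0.45},{"dx": -0.048,"dy": -0.044,"dz": 0,"ax": 0,"ay": 0,"az": 0.167,"gripper": -0.45},{"dx": -0.067,"dy": -0.071,"dz": 0,"ax": 0,"ay": 0,"az": 0.25,"gripper": -0.45},{"dx": -0.083,"dy": -0.099,"dz": 0,"ax": 0,"ay": 0,"az": 0.333,"gripper": -0.45},{"dx": -0.095,"dy": -0.129,"dz": 0,"ax": 0,"ay": 0,"az": 0.417,"gripper": -0.45},{"dx": -0.103,"dy": -0.161,"dz": 0,"ax": 0,"ay": 0,"az": 0.5,"gripper": -0.45},{"dx": -0.106,"dy": -0.193,"dz": 0,"ax": 0,"ay": 0,"az": 0.583,"gripper": -0.45},{"dx": -0.105,"dy": -0.226,"dz": 0,"ax": 0,"ay": 0,"az": 0.667,"gripper": -0.45},{"dx": -0.1,"dy": -0.258,"dz": 0,"ax": 0,"ay": 0,"az": 0.75,"gripper": -0.45},{"dx": -0.091,"dy": -0.29,"dz": 0,"ax": 0,"ay": 0,"az": 0.833,"gripper": -0.45}]}}

```text
time: 4.55
eef_pos: [0.568, 0.0732, 0.2477]
tcp_rot: [-0.175, 0.985, 0.001, 0.0]
contact_force: [-0.6, 0.9, 1.1]
opening: 0.275
finger_force: 0.7
```

Run:
```python
from h import *
f,W,d=cam("side"); cv2.imwrite("pics/s2.png",cv2.resize(f[90:250,230:430],None,fx=3.5,fy=3.5))
s=get_state();print(s["eef_pos"],s["contact_force"],s["tcp_rot"],s["qpos"])
h=cv2.cvtColor(f,cv2.COLOR_BGR2HSV).astype(int)
q=W[(h[...,0]>100)&(h[...,0]<130)&(h[...,1]>120)&(W[...,2]>.218)&(W[...,2]<.25)];print(len(q),q.mean(0) if len(q) else 0)
```

```text
[0.5682761  0.07259769 0.24767314] [-0.09949406 -0.56209302 -0.26251436] [-1.76814367e-01  9.84244136e-01  1.50705490e-04  3.70537350e-04] [-5.01675494e-02  6.97634442e-02  1.84085879e+00  4.89140144e-04
  1.23031665e+00 -1.97662485e+00]
109 [0.55855027 0.0742614  0.23286293]
```

View pics/s2.png

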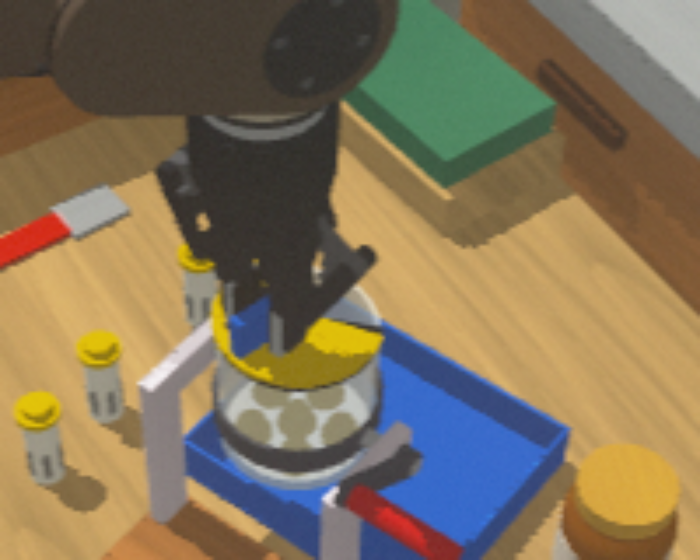

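The fin (250,325) sits against the trailing finger and the dial is nearly round. I'll go on a little.

Request:
{"op": "jog_arm", "data": {"increments": [{"dx": 0.006,"dy": -0.012,"dz": 0,"ax": 0,"ay": 0,"az": 0.033,"gripper": -0.45},{"dx": 0.011,"dy": -0.024,"dz": 0,"ax": 0,"ay": 0,"az": 0.067,"gripper": -0.45},{"dx": 0.017,"dy": -0.036,"dz": 0,"ax": 0,"ay": 0,"az": 0.1,"gripper": -0.45},{"dx": 0.023,"dy": -0.047,"dz": 0,"ax": 0,"ay": 0,"az": 0.133,"gripper": -0.45},{"dx": 0.023,"dy": -0.047,"dz": 0,"ax": 0,"ay": 0,"az": 0.133,"gripper": -0.45}]}}

```text
time: 5.1
eef_pos: [0.5711, 0.0673, 0.2475]
tcp_rot: [-0.273, 0.962, -0.0, 0.0]
contact_force: [-0.7, 0.0, 1.5]
opening: 0.27
finger_force: 0.3
```

```bash
cat > m.py <<'E'
from h import *
s=get_state();print(s["eef_pos"],s["contact_force"],s["tcp_rot"])
c=np.array([.596,.0833])
for n in("side","top"):
    f,W,d=cam(n);h=cv2.cvtColor(f,cv2.COLOR_BGR2HSV).astype(int);z=W[...,2]
    q=W[(h[...,0]>100)&(h[...,0]<130)&(h[...,1]>120)&(z>.236)&(z<.25)&(abs(W[...,0]-.6)<.06)&(abs(W[...,1]-.083)<.06)]
    if len(q)<3: print(n,"none");continue
    e=q[:,:2].mean(0)-c;print(n,len(q),e,np.degrees(np.arctan2(e[1],e[0]))%360, "line",cv2.minAreaRect(q[:,:2].astype(np.float32)*1000))
E
python3 m.py
```

```text
[0.57105277 0.06725839 0.24749941] [-0.7319388   0.01236146  1.49886311] [-2.73444055e-01  9.61887796e-01 -5.74242677e-05  4.61660356e-04]
side 68 [-0.03003132 -0.01379147] 204.66629334618105 line ((566.8837890625, 70.302978515625), (33.944862365722656, 10.339282035827637), 19.600038528442383)
top none
```

Request:
{"op": "jog_arm", "data": {"increments": [{"dx": -0.012,"dy": 0.023,"dz": 0,"ax": 0,"ay": 0,"az": -0.067,"gripper": -0.45},{"dx": -0.012,"dy": 0.023,"dz": 0,"ax": 0,"ay": 0,"az": -0.067,"gripper": -0.45},{"dx": -0.012,"dy": 0.023,"dz": 0.3,"ax": 0,"ay": 0,"az": -0.067,"gripper": -0.45},{"dx": -0.012,"dy": 0.023,"dz": 0.6,"ax": 0,"ay": 0,"az": -0.067,"gripper": -0.45},{"dx": 0,"dy": -0.2,"dz": 0.7,"ax": 0,"ay": 0,"az": -0.15,"gripper": -0.45},{"dx": 0.03,"dy": -0.5,"dz": 0.7,"ax": 0,"ay": 0,"az": -0.23,"gripper": -0.45},{"dx": 0.06,"dy": -0.8,"dz": 0.7,"ax": 0,"ay": 0,"az": -0.31,"gripper": -0.4},{"dx": 0.09,"dy": -1,"dz": 0.7,"ax": 0,"ay": 0,"az": -0.39,"gripper": -0.3},{"dx": 0.09,"dy": -1,"dz": 0.7,"ax": 0,"ay": 0,"az": -0.47,"gripper": -0.2},{"dx": 0.09,"dy": -1,"dz": 0.7,"ax": 0,"ay": 0,"az": -0.55,"gripper": -0.1}]}}

```text
time: 6.2
eef_pos: [0.5818, -0.0541, 0.3307]
tcp_rot: [0.156, 0.988, -0.0, 0.0]
contact_force: [0.5, 0.5, -0.4]
opening: 0.451
finger_force: 0.0
```

```bash
python3 m.py
python3 - <<'E'
from h import *
f,W,d=cam("side"); cv2.imwrite("pics/s3.png",cv2.resize(f[90:250,230:430],None,fx=3.5,fy=3.5))
E
```

```text
[ 0.58179023 -0.05410752  0.33073442] [ 0.54581948  0.54928636 -0.39542705] [ 1.56240191e-01  9.87719065e-01 -1.56539376e-04  1.64854275e-04]
side 67 [-0.02989306 -0.01385842] 204.87242809006815 line ((566.7027587890625, 69.90538787841797), (32.830543518066406, 9.813606262207031), 21.613384246826172)
top 40 [-0.0307248  -0.01186764] 201.11935618842492 line ((565.4242553710938, 71.31875610351562), (30.385025024414062, 7.507739067077637), 22.702239990234375)
```

View pics/s3.png

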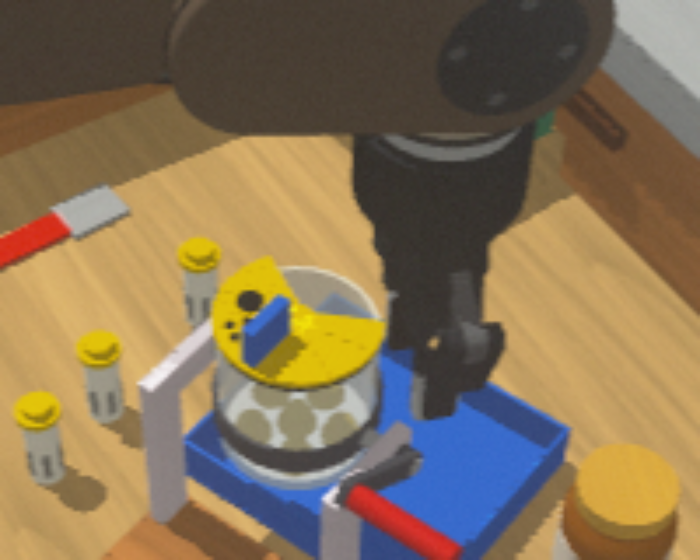

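The fin (265,325) points back along the stand's -x. The opening shows clear glass with no sliver of black lid, and the measured angle puts the dial at about 2.97. Next I'll go to the crank.

Request:
{"op": "jog_arm", "data": {"increments": [{"dx": 0,"dy": -0.01,"dz": 0,"ax": 0,"ay": 0,"az": -0.08,"gripper": 0},{"dx": 0,"dy": -0.02,"dz": -0.1,"ax": 0,"ay": 0,"az": -0.16,"gripper": 0},{"dx": 0,"dy": -0.02,"dz": -0.2,"ax": 0,"ay": 0,"az": -0.24,"gripper": 0},{"dx": 0,"dy": -0.02,"dz": -0.3,"ax": 0,"ay": 0,"az": -0.32,"gripper": 0},{"dx": 0,"dy": -0.02,"dz": -0.4,"ax": 0,"ay": 0,"az": -0.4,"gripper": 0},{"dx": 0,"dy": -0.02,"dz": -0.5,"ax": 0,"ay": 0,"az": -0.48,"gripper": 0},{"dx": 0,"dy": -0.02,"dz": -0.6,"ax": 0,"ay": 0,"az": -0.566,"gripper": 0},{"dx": 0,"dy": -0.02,"dz": -0.6,"ax": 0,"ay": 0,"az": -0.566,"gripper": 0},{"dx": 0,"dy": -0.02,"dz": -0.6,"ax": 0,"ay": 0,"az": -0.566,"gripper": 0}]}}

```text
time: 7.25
eef_pos: [0.5817, -0.055, 0.2589]
tcp_rot: [0.561, 0.828, -0.0, -0.0]
contact_force: [-0.6, 0.7, 0.4]
opening: 0.501
finger_force: 0.0
```

Request:
{"op": "jog_arm", "data": {"increments": [{"dx": 0,"dy": 0,"dz": -0.15,"ax": 0,"ay": 0,"az": 0,"gripper": 0},{"dx": 0,"dy": 0,"dz": -0.3,"ax": 0,"ay": 0,"az": 0,"gripper": 0},{"dx": 0,"dy": 0,"dz": -0.45,"ax": 0,"ay": 0,"az": 0,"gripper": 0},{"dx": 0,"dy": 0,"dz": -0.6,"ax": 0,"ay": 0,"az": 0,"gripper": 0},{"dx": 0,"dy": 0,"dz": -0.6,"ax": 0,"ay": 0,"az": 0,"gripper": 0}]}}

```text
time: 7.75
eef_pos: [0.5805, -0.0548, 0.1848]
tcp_rot: [0.562, 0.827, -0.001, -0.002]
contact_force: [-0.1, -0.2, -1.9]
opening: 0.498
finger_force: 0.0
```

Run:
```python
from h import *
f,W,d=cam("side"); cv2.imwrite("pics/s4.png",cv2.resize(f[90:250,230:430],None,fx=3.5,fy=3.5))
s=get_state();p=s["eef_pos"];print(p,s["contact_force"])
y=np.radians(21.1);prev=None
for j in np.r_[np.arange(0,2.45,.175),2.45,2.47]:
    a=j-1; x=.075*(np.sin(a)+np.sin(1)); z=.075*(np.cos(a)-np.cos(1))
    print(round(j,3),(np.array([x*np.cos(y),x*np.sin(y),z])/.12).round(3))
```

```text
[ 0.58138528 -0.05507461  0.18648531] [-0.10795641  0.11139151 -0.34705261]
0.0 [0. 0. 0.]
0.175 [0.062 0.024 0.086]
0.35 [0.138 0.053 0.16 ]
0.525 [0.224 0.086 0.218]
0.7 [0.318 0.123 0.259]
0.875 [0.418 0.161 0.282]
1.05 [0.52  0.201 0.287]
1.225 [0.621 0.24  0.272]
1.4 [0.718 0.277 0.238]
1.575 [0.808 0.312 0.187]
1.75 [0.888 0.343 0.12 ]
1.925 [0.956 0.369 0.038]
2.1 [ 1.01   0.39  -0.054]
2.275 [ 1.048  0.405 -0.156]
2.45 [ 1.07   0.413 -0.262]
2.45 [ 1.07   0.413 -0.262]
2.47 [ 1.071  0.413 -0.275]
```

View pics/s4.png

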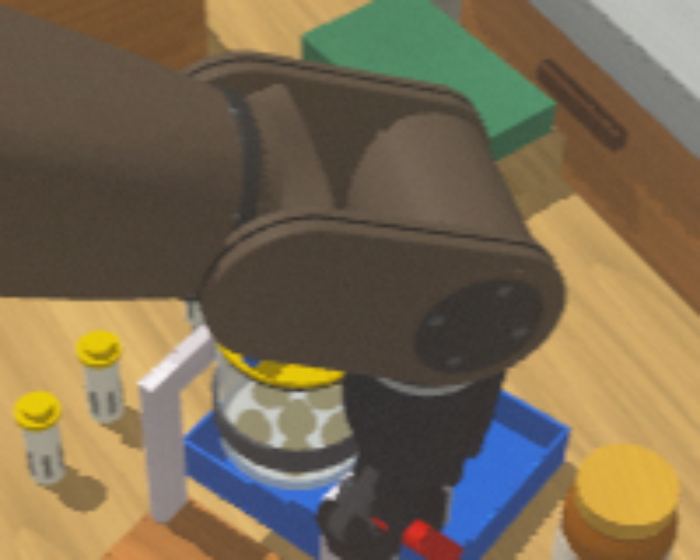

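The fingers straddle the red bar (420,540 in the crop), with its free end outside them. I'll close on it.

Request:
{"op": "jog_arm", "data": {"increments": [{"dx": 0,"dy": 0,"dz": 0,"ax": 0,"ay": 0,"az": 0,"gripper": -0.4},{"dx": 0,"dy": 0,"dz": 0,"ax": 0,"ay": 0,"az": 0,"gripper": -0.6},{"dx": 0,"dy": 0,"dz": 0,"ax": 0,"ay": 0,"az": 0,"gripper": -1},{"dx": 0,"dy": 0,"dz": 0,"ax": 0,"ay": 0,"az": 0,"gripper": -1},{"dx": 0,"dy": 0,"dz": 0,"ax": 0,"ay": 0,"az": 0,"gripper": -1},{"dx": 0,"dy": 0,"dz": 0,"ax": 0,"ay": 0,"az": 0,"gripper": -1}], "force": 30}}

```text
time: 8.4
eef_pos: [0.5823, -0.0555, 0.1887]
tcp_rot: [0.563, 0.826, 0.0, 0.001]
contact_force: [-2.1, -0.5, 6.5]
opening: 0.174
finger_force: 29.5
```

Request:
{"op": "jog_arm", "data": {"increments": [{"dx": 0.03,"dy": 0.011,"dz": 0.044,"ax": 0,"ay": 0,"az": 0,"gripper": -1},{"dx": 0.062,"dy": 0.024,"dz": 0.086,"ax": 0,"ay": 0,"az": 0,"gripper": -1},{"dx": 0.099,"dy": 0.038,"dz": 0.125,"ax": 0,"ay": 0,"az": 0,"gripper": -1},{"dx": 0.138,"dy": 0.053,"dz": 0.16,"ax": 0,"ay": 0,"az": 0,"gripper": -1},{"dx": 0.18,"dy": 0.069,"dz": 0.191,"ax": 0,"ay": 0,"az": 0,"gripper": -1},{"dx": 0.224,"dy": 0.086,"dz": 0.218,"ax": 0,"ay": 0,"az": 0,"gripper": -1},{"dx": 0.27,"dy": 0.104,"dz": 0.241,"ax": 0,"ay": 0,"az": 0,"gripper": -1},{"dx": 0.318,"dy": 0.123,"dz": 0.259,"ax": 0,"ay": 0,"az": 0,"gripper": -1},{"dx": 0.368,"dy": 0.142,"dz": 0.273,"ax": 0,"ay": 0,"az": 0,"gripper": -1},{"dx": 0.418,"dy": 0.161,"dz": 0.282,"ax": 0,"ay": 0,"az": 0,"gripper": -1}]}}

```text
time: 9.4
eef_pos: [0.6303, -0.0372, 0.224]
tcp_rot: [0.563, 0.826, -0.003, -0.001]
contact_force: [-11.9, -4.6, 13.0]
opening: 0.173
finger_force: 30.5
```

Request:
{"op": "jog_arm", "data": {"increments": [{"dx": 0.051,"dy": 0.02,"dz": 0.005,"ax": 0,"ay": 0,"az": 0,"gripper": -1},{"dx": 0.102,"dy": 0.04,"dz": 0.005,"ax": 0,"ay": 0,"az": 0,"gripper": -1},{"dx": 0.153,"dy": 0.059,"dz": 0,"ax": 0,"ay": 0,"az": 0,"gripper": -1},{"dx": 0.203,"dy": 0.079,"dz": -0.01,"ax": 0,"ay": 0,"az": 0,"gripper": -1},{"dx": 0.252,"dy": 0.098,"dz": -0.025,"ax": 0,"ay": 0,"az": 0,"gripper": -1},{"dx": 0.3,"dy": 0.116,"dz": -0.044,"ax": 0,"ay": 0,"az": 0,"gripper": -1},{"dx": 0.346,"dy": 0.134,"dz": -0.068,"ax": 0,"ay": 0,"az": 0,"gripper": -1},{"dx": 0.39,"dy": 0.151,"dz": -0.095,"ax": 0,"ay": 0,"az": 0,"gripper": -1},{"dx": 0.431,"dy": 0.167,"dz": -0.127,"ax": 0,"ay": 0,"az": 0,"gripper": -1},{"dx": 0.47,"dy": 0.182,"dz": -0.162,"ax": 0,"ay": 0,"az": 0,"gripper": -1}]}}

```text
time: 10.4
eef_pos: [0.6872, -0.015, 0.2021]
tcp_rot: [0.563, 0.826, -0.002, -0.001]
contact_force: [-6.3, -4.3, 3.7]
opening: 0.175
finger_force: 32.7
```

Request:
{"op": "jog_arm", "data": {"increments": [{"dx": 0.029,"dy": 0.011,"dz": -0.031,"ax": 0,"ay": 0,"az": 0,"gripper": -1},{"dx": 0.056,"dy": 0.021,"dz": -0.064,"ax": 0,"ay": 0,"az": 0,"gripper": -1},{"dx": 0.08,"dy": 0.031,"dz": -0.099,"ax": 0,"ay": 0,"az": 0,"gripper": -1},{"dx": 0.103,"dy": 0.039,"dz": -0.136,"ax": 0,"ay": 0,"az": 0,"gripper": -1},{"dx": 0.122,"dy": 0.047,"dz": -0.174,"ax": 0,"ay": 0,"az": 0,"gripper": -1},{"dx": 0.14,"dy": 0.053,"dz": -0.214,"ax": 0,"ay": 0,"az": 0,"gripper": -1},{"dx": 0.154,"dy": 0.059,"dz": -0.255,"ax": 0,"ay": 0,"az": 0,"gripper": -1},{"dx": 0.166,"dy": 0.064,"dz": -0.297,"ax": 0,"ay": 0,"az": 0,"gripper": -1},{"dx": 0.175,"dy": 0.067,"dz": -0.339,"ax": 0,"ay": 0,"az": 0,"gripper": -1},{"dx": 0.182,"dy": 0.07,"dz": -0.382,"ax": 0,"ay": 0,"az": 0,"gripper": -1}]}}

```text
time: 11.4
eef_pos: [0.7095, -0.0064, 0.1568]
tcp_rot: [0.563, 0.826, -0.001, -0.001]
contact_force: [-6.1, -1.9, 7.5]
opening: 0.173
finger_force: 36.5
```

Request:
{"op": "jog_arm", "data": {"increments": [{"dx": 0,"dy": 0,"dz": -0.02,"ax": 0,"ay": 0,"az": 0,"gripper": -1},{"dx": 0,"dy": 0,"dz": -0.02,"ax": 0,"ay": 0,"az": 0,"gripper": -1},{"dx": 0,"dy": 0,"dz": -0.02,"ax": 0,"ay": 0,"az": 0,"gripper": -1},{"dx": 0,"dy": 0,"dz": -0.02,"ax": 0,"ay": 0,"az": 0,"gripper": -1},{"dx": 0,"dy": 0,"dz": -0.02,"ax": 0,"ay": 0,"az": 0,"gripper": -1}]}}

```text
time: 11.9
eef_pos: [0.71, -0.0062, 0.1541]
tcp_rot: [0.563, 0.826, -0.001, 0.0]
contact_force: [-3.8, -1.3, 4.7]
opening: 0.175
finger_force: 36.6
```

Run:
```python
from h import *
a=cam("side")[0]; b=cam("top")[0]
A=cv2.resize(a[90:290,200:440],None,fx=3,fy=3); B=cv2.resize(b[130:270,230:400],None,fx=3,fy=3)
cv2.imwrite("pics/s5.png",cv2.resize(np.hstack([A,np.pad(B,((0,600-B.shape[0]),(0,0),(0,0)))]),None,fx=.62,fy=.62))
```

```text
(no output)
```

View pics/s5.png

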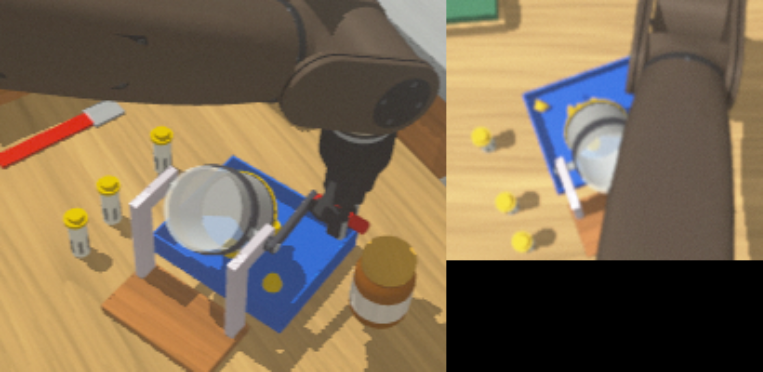

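The jar is tipped and looks empty. Caps show in the tray at (272,283) and, in the top view, at (541,105). I'll let go, back off upward and check.

Request:
{"op": "jog_arm", "data": {"increments": [{"dx": 0,"dy": 0,"dz": 0.02,"ax": 0,"ay": 0,"az": 0,"gripper": -0.2},{"dx": 0,"dy": 0,"dz": 0.02,"ax": 0,"ay": 0,"az": 0,"gripper": 0},{"dx": 0,"dy": 0,"dz": 0.02,"ax": 0,"ay": 0,"az": 0,"gripper": 0},{"dx": 0,"dy": 0,"dz": 0.02,"ax": 0,"ay": 0,"az": 0,"gripper": 0},{"dx": 0,"dy": 0,"dz": 0.2,"ax": 0,"ay": 0,"az": 0,"gripper": 0},{"dx": 0,"dy": 0,"dz": 0.5,"ax": 0,"ay": 0,"az": 0,"gripper": 0},{"dx": 0,"dy": 0,"dz": 0.8,"ax": 0,"ay": 0,"az": 0,"gripper": 0},{"dx": 0,"dy": 0,"dz": 1,"ax": 0,"ay": 0,"az": 0,"gripper": 0}]}}

```text
time: 12.8
eef_pos: [0.7108, -0.0056, 0.2761]
tcp_rot: [0.563, 0.826, 0.001, 0.002]
contact_force: [0.2, -0.3, 0.1]
opening: 0.498
finger_force: 0.0
```

Request:
{"op": "jog_arm", "data": {"increments": [{"dx": -0.1,"dy": -0.3,"dz": 0.2,"ax": 0,"ay": 0,"az": 0,"gripper": 0},{"dx": -0.2,"dy": -0.6,"dz": 0.2,"ax": 0,"ay": 0,"az": 0,"gripper": 0},{"dx": -0.3,"dy": -1,"dz": 0.2,"ax": 0,"ay": 0,"az": 0,"gripper": 0},{"dx": -0.3,"dy": -1,"dz": 0.2,"ax": 0,"ay": 0,"az": 0,"gripper": 0}]}}

```text
time: 13.2
eef_pos: [0.6729, -0.1308, 0.297]
tcp_rot: [0.566, 0.825, -0.001, 0.001]
contact_force: [-0.6, 0.2, -0.4]
opening: 0.5
finger_force: 0.0
```

Request:
{"op": "jog_arm", "data": {"increments": [{"dx": -0.2,"dy": -0.3,"dz": 0,"ax": 0,"ay": 0,"az": 0,"gripper": 0},{"dx": -0.4,"dy": -0.6,"dz": 0,"ax": 0,"ay": 0,"az": 0,"gripper": 0},{"dx": -0.6,"dy": -1,"dz": 0,"ax": 0,"ay": 0,"az": 0,"gripper": 0},{"dx": -0.6,"dy": -1,"dz": 0,"ax": 0,"ay": 0,"az": 0,"gripper": 0}]}}

```text
time: 13.6
eef_pos: [0.6001, -0.2495, 0.2966]
tcp_rot: [0.566, 0.825, -0.001, -0.0]
contact_force: [0.0, 1.2, 0.5]
opening: 0.5
finger_force: 0.0
```

Run:
```python
from h import *
a=cam("side")[0]; b,W,d=cam("top")
A=cv2.resize(a[140:290,220:420],None,fx=4,fy=4); B=cv2.resize(b[140:280,230:400],None,fx=4.5,fy=4.5,interpolation=cv2.INTER_CUBIC)
cv2.imwrite("pics/s6.png",A);cv2.imwrite("pics/t6.png",B)
h=cv2.cvtColor(b,cv2.COLOR_BGR2HSV).astype(int);z=W[...,2]
t=W[(h[...,0]>100)&(h[...,0]<130)&(h[...,1]>120)&(z>.028)&(z<.042)];print(cv2.minAreaRect(t[:,:2].astype(np.float32)))
```

```text
((0.6672623753547668, 0.09853453934192657), (0.16787508130073547, 0.19608575105667114), 21.216434478759766)
```

View pics/s6.png

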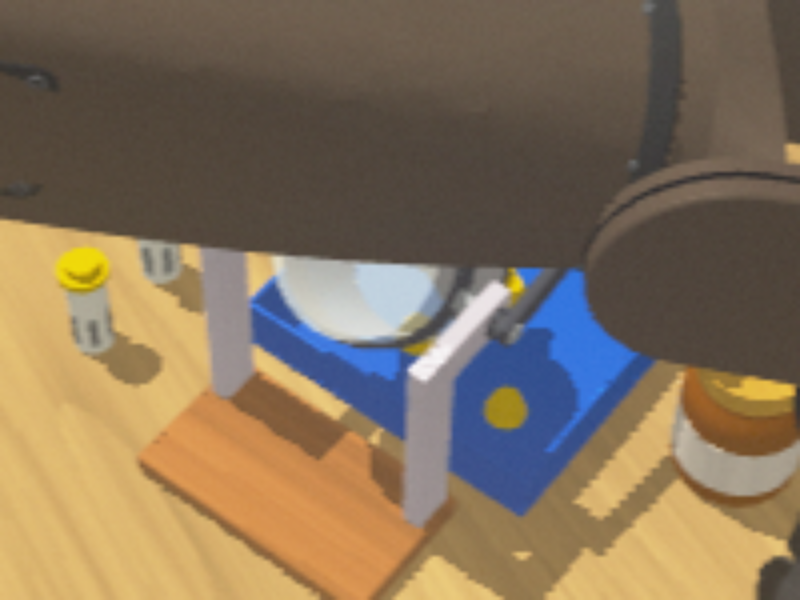

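View pics/t6.png

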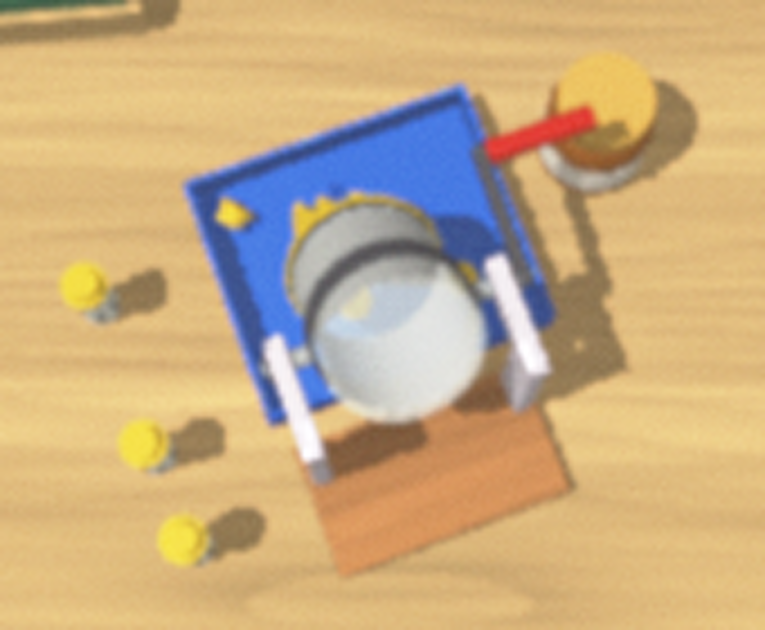

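The top view shows the tray unmoved. Caps are visible at (235,213), (305,212) and (465,270), and one shows through the jar bottom at (352,303). I'll move the arm out of the side view and check where that one is.

Request:
{"op": "jog_arm", "data": {"increments": [{"dx": -0.4,"dy": -0.3,"dz": 0,"ax": 0,"ay": 0,"az": 0,"gripper": 0},{"dx": -0.7,"dy": -0.5,"dz": 0,"ax": 0,"ay": 0,"az": 0,"gripper": 0},{"dx": -1,"dy": -0.7,"dz": 0,"ax": 0,"ay": 0,"az": 0,"gripper": 0},{"dx": -1,"dy": -0.7,"dz": 0,"ax": 0,"ay": 0,"az": 0,"gripper": 0}]}}

```text
time: 14.1
eef_pos: [0.4799, -0.3307, 0.2968]
tcp_rot: [0.565, 0.825, -0.0, -0.0]
contact_force: [0.3, 0.0, 0.1]
opening: 0.501
finger_force: 0.0
```

Request:
{"op": "jog_arm", "data": {"increments": [{"dx": -0.4,"dy": -0.3,"dz": 0,"ax": 0,"ay": 0,"az": 0,"gripper": 0},{"dx": -0.7,"dy": -0.6,"dz": 0,"ax": 0,"ay": 0,"az": 0,"gripper": 0},{"dx": -1,"dy": -0.9,"dz": 0,"ax": 0,"ay": 0,"az": 0,"gripper": 0},{"dx": -1,"dy": -0.9,"dz": 0,"ax": 0,"ay": 0,"az": 0,"gripper": 0}]}}

```text
time: 14.5
eef_pos: [0.361, -0.4392, 0.2969]
tcp_rot: [0.564, 0.826, -0.0, 0.0]
contact_force: [-0.6, -0.3, -0.1]
opening: 0.501
finger_force: 0.0
```

Run:
```python
from h import *
for n in("side","top"):
    b,W,d=cam(n)
    if n=="side": cv2.imwrite("pics/s7.png",cv2.resize(b[130:280,230:420],None,fx=4,fy=4,interpolation=cv2.INTER_CUBIC))
    h=cv2.cvtColor(b,cv2.COLOR_BGR2HSV).astype(int)
    K=d["camera_matrix"];E=d["extrinsics"]
    m=(h[...,0]>18)&(h[...,0]<36)&(h[...,1]>(90))&(abs(W[...,0]-.65)<.13)&(abs(W[...,1]-.09)<.125)
    nn,l,st,ce=cv2.connectedComponentsWithStats(m.astype(np.uint8))
    R=np.array([[.933,.36],[-.36,.933]])
    for i in range(1,nn):
        if st[i,4]<5: continue
        q=W[l==i];u,v=ce[i];r=E[:3,:3]@np.array([(u-K[0,2])/K[0,0],-(v-K[1,2])/K[1,1],-1]);g=E[:3,3]+r*(.012-E[2,3])/r[2]
        print(n,st[i,4],ce[i].round(),"W",np.median(q,0).round(3),"z",q[:,2].min().round(3),q[:,2].max().round(3),"at z=.012 in tray frame",(R@(g[:2]-[.667,.0985])).round(3))
```

```text
side 106 [352. 184.] W [ 0.77   0.186 -0.001] z -0.005 0.003 at z=.012 in tray frame [0.115 0.037]
side 84 [344. 199.] W [0.672 0.087 0.113] z 0.01 0.153 at z=.012 in tray frame [0.064 0.023]
side 32 [285. 207.] W [ 0.583  0.204 -0.001] z -0.006 0.003 at z=.012 in tray frame [-0.047  0.121]
side 41 [268. 222.] W [ 0.526  0.187 -0.001] z -0.004 0.005 at z=.012 in tray frame [-0.107  0.124]
side 95 [403. 221.] W [ 0.75  -0.029  0.098] z 0.095 0.102 at z=.012 in tray frame [ 0.095 -0.124]
side 18 [324. 226.] W [0.631 0.099 0.008] z 0.003 0.114 at z=.012 in tray frame [-0.034  0.011]
side 79 [294. 236.] W [ 0.564  0.118 -0.001] z -0.005 0.003 at z=.012 in tray frame [-0.097  0.05 ]
side 12 [388. 231.] W [ 0.761  0.019 -0.002] z -0.003 0.003 at z=.012 in tray frame [ 0.048 -0.112]
side 9 [386. 236.] W [ 0.746  0.008 -0.002] z -0.003 -0.0 at z=.012 in tray frame [ 0.033 -0.117]
side 83 [346. 242.] W [0.651 0.034 0.013] z 0.002 0.021 at z=.012 in tray frame [-0.037 -0.054]
side 14 [386. 244.] W [ 0.734 -0.011 -0.001] z -0.004 0.002 at z=.012 in tray frame [ 0.015 -0.129]
side 98 [376. 252.]
[... 1617 characters left out ...]
 frame [-0.031  0.116]
top 70 [279. 228.] W [ 0.573  0.195 -0.001] z -0.007 0.004 at z=.012 in tray frame [-0.054  0.123]
top 5 [302. 233.] W [0.558 0.126 0.001] z -0.003 0.002 at z=.012 in tray frame [-0.094  0.064]
top 14 [286. 237.] W [0.546 0.173 0.   ] z -0.003 0.003 at z=.012 in tray frame [-0.087  0.113]
top 5 [279. 238.] W [ 0.543  0.194 -0.001] z -0.003 0.0 at z=.012 in tray frame [-0.084  0.132]
top 11 [274. 242.] W [ 0.528  0.208 -0.002] z -0.004 0.001 at z=.012 in tray frame [-0.091  0.15 ]
top 5 [291. 240.] W [ 0.538  0.161 -0.001] z -0.002 0.002 at z=.012 in tray frame [-0.1    0.103]
top 5 [287. 243.] W [0.528 0.172 0.   ] z -0.002 0.004 at z=.012 in tray frame [-0.106  0.118]
```

View pics/s7.png

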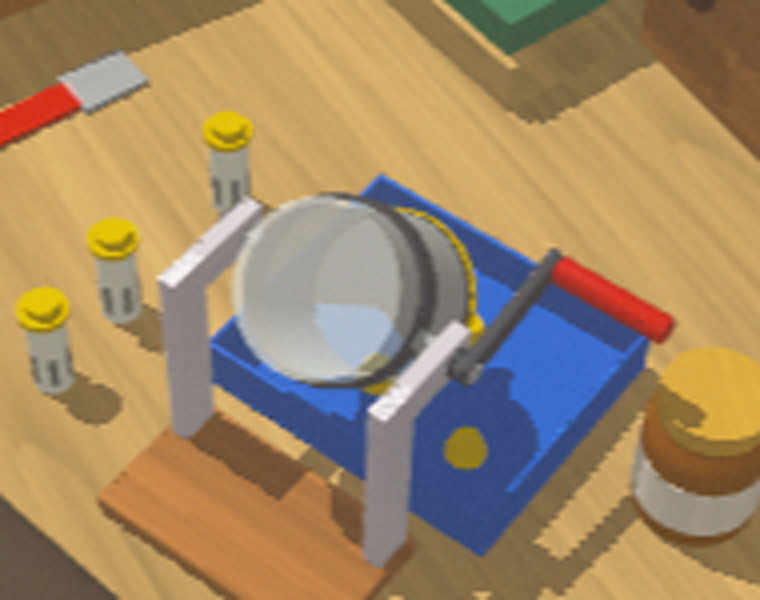

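Run:
```python
from h import *
R=np.array([[.933,.36],[-.36,.933]])
for n in("side","top"):
    b,W,d=cam(n);h=cv2.cvtColor(b,cv2.COLOR_BGR2HSV).astype(int)
    m=(h[...,0]>18)&(h[...,0]<36)&(h[...,1]>110)&(W[...,2]>.003)&(W[...,2]<.06)&(abs(W[...,0]-.65)<.2)&(abs(W[...,1]-.1)<.2)
    nn,l,st,ce=cv2.connectedComponentsWithStats(m.astype(np.uint8))
    for i in range(1,nn):
        if st[i,4]<3: continue
        q=W[l==i];t=(q[:,:2]-[.667,.0985])@R.T
        print(n,st[i,4],ce[i].round(),"tray",t.min(0).round(3),t.max(0).round(3),"z",q[:,2].min().round(3),q[:,2].max().round(3),"S",np.median(h[l==i],0))
    if n=="top": # colour at jar interior region
        for v in range(176,214,2): print(v,"".join("Y" if 18<h[v,u,0]<36 and h[v,u,1]>110 and h[v,u,2]>90 else "y" if 18<h[v,u,0]<36 and h[v,u,1]>60 else "B" if 100<h[v,u,0]<130 and h[v,u,1]>80 else "." for u in range(286,344)), (W[v,286:344:6,2]*1000).round().tolist())
```

```text
side 154 [354. 147.] tray [0.205 0.081] [0.229 0.13 ] z 0.003 0.045 S [ 19. 122. 143.]
side 3 [357. 156.] tray [0.206 0.084] [0.211 0.087] z 0.004 0.005 S [ 19. 121. 133.]
side 3 [361. 158.] tray [0.21  0.072] [0.213 0.077] z 0.003 0.004 S [ 19. 116. 128.]
side 3 [234. 210.] tray [-0.125  0.213] [-0.123  0.219] z 0.003 0.004 S [ 22. 178. 193.]
side 14 [349. 212.] tray [ 0.029 -0.013] [ 0.043 -0.005] z 0.009 0.019 S [ 24.  195.  178.5]
side 11 [324. 227.] tray [-0.036  0.009] [-0.027  0.019] z 0.003 0.008 S [ 24. 197. 147.]
side 76 [346. 242.] tray [-0.046 -0.064] [-0.026 -0.042] z 0.003 0.02 S [ 24. 200. 146.]
top 10 [261. 140.] tray [0.209 0.083] [0.227 0.092] z 0.011 0.04 S [ 19.  113.5 148. ]
top 24 [251. 144.] tray [0.212 0.099] [0.223 0.129] z 0.018 0.043 S [ 19. 113. 177.]
top 3 [260. 145.] tray [0.208 0.092] [0.21  0.098] z 0.014 0.029 S [ 19. 116. 134.]
top 4 [256. 146.] tray [0.21  0.103] [0.213 0.11 ] z 0.006 0.017 S [ 19.  112.5 143.5]
top 24 [281. 187.] tray [0.051 0.068] [0.065 0.083] z 0.016 0.029 S [ 23.  171.5 209.5]
top 21 [298. 187.] tray [0.031 0.013] [0.045 0.039]
[... 1782 characters left out ...]
.0, 142.0, 177.0, 186.0, 194.0, 193.0, 184.0, 18.0, 151.0]
204 BBBBBBB................................................... [4.0, 4.0, 142.0, 177.0, 194.0, 191.0, 184.0, 185.0, 151.0, nan]
206 BBBBBBBB.................................................. [4.0, 5.0, 157.0, 179.0, 194.0, 187.0, 182.0, 179.0, 174.0, 148.0]
208 BBBBBBBBB..........................................BBB.... [2.0, 5.0, 154.0, 183.0, 191.0, 183.0, 183.0, 175.0, 173.0, 134.0]
210 BBBBBBBBBBB.........................................BBB... [6.0, 1.0, 162.0, 187.0, 187.0, 182.0, 175.0, 171.0, 166.0, 8.0]
212 BBBBBBBBBBBB........................................BBBB.. [7.0, 3.0, 158.0, 186.0, 181.0, 177.0, 173.0, 169.0, nan, 3.0]
```

Run:
```python
from h import *
fr={n:np.median([cam(n)[0] for _ in range(6)],0).astype(np.uint8) for n in("top","side")}
for n,(v0,v1,u0,u1) in {"top":(182,234,292,342),"side":(178,228,286,352)}.items():
    h=cv2.cvtColor(fr[n],cv2.COLOR_BGR2HSV).astype(int)
    print(n)
    for v in range(v0,v1,2 if n=="top" else 2):
        print(v,"".join("Y" if 15<a<40 and s>110 else "y" if 15<a<40 and s>28 else "B" if 95<a<130 and s>100 else "b" if 95<a<130 and s>40 else "k" if w<90 else "." for a,s,w in h[v,u0:u1]))
```

```text
top
182 BBBBBBBBBBBBBBBBbbbBBBBBBBBBBBBBBBBBBBBBBBBBBBb.bB
184 BBBBbBBB.Yyy..yYYYYYYYYYyy.bBBBBBBBBBBBBBBBBBBBb.b
186 BBByYYyyYYYYYyyy..........yyyyybBBBBBBBBBBBBBBBB..
188 BBbyYYYYYYyy..................yyybBBBBBBBBBBBBBBb.
190 BBByYYYYy.......................yy.BBBBBBBBBBBBBBb
192 BBB.YYy..........................yy.BBBBBBBBBBBBBB
194 BBbyy.................kkkkkkkkkkk..ybBBBBBBBBBBBBB
196 BB.yy............kkkkkk........kkkkkbBBBBBBBBBBbb.
198 Bbyy..........kkkk....................kkyy.BBb....
200 B.y.........kk.........................yyYYybb....
202 B.yy......kk...........................yyyYy......
204 Bby......k..............................yy........
206 BB.y....k........yyy.........................bbb..
208 BBBb...k.......yyyyy.........................BBBb.
210 BBBBBb.......................................bBBB.
212 BBBBBB......bbbb.............................bBBBB
214 bBBBBBb.......................................bBBB
216 .bBBBbb.......................................bbb.
218 ........b....................................yyyYy
220 .......bb...................................yyy
[... 1413 characters left out ...]
...........................................kkkk.........YY.BB
210 .BBb............................................kkkk........YYYYyB
212 BBBbb....................................bb....kk............yYYYy
214 BBBBbb..................................bbbb..kk.............yYYy.
216 BBBBBBb.......................b........bbbbb.kk.............yyy...
218 BBBBBBBb.............................yy..bbkkkkk...........kk...kk
220 BBBBBBBBBbb........................yyyyyyykkk.b..........k....kkkb
222 BBBBBBBBBBBBb.....................yyyyykkkkkb...........kk......bB
224 BBBBBBBBBBBBBBBBb..........bbbbb.yyykkkkyyy.............kkkkk..bBB
226 BBBBBBBBBBBBBBBBBBBBBBbkkkkkkkkkkkkyYYYYYyy............bBBBBbBBBBB
```

```bash
python3 -c "
from plant import job;print(job.sign_off())"
```

```text
the job is handed in; nothing more can be done
None
```

I turned the dial to about 2.97 (target 2.95), tipped the jar to its front stop, released it and signed the job off at about 15 s of the 67 s limit. I could place five caps in the tray for certain; the sixth is probably also there, under the jar. None show in the jar or on the table, the tray has not moved, and the honey jar and cages look undisturbed; the arm stayed clear of the hive tool.

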